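Hold the crate's end board for nailing

ROBOT

A 6-joint arm with a two-finger parallel gripper is mounted at the origin on the work surface. World frame = base frame: x ahead of the robot, y to its left, z up, the work surface at z = 0. Lengths are in m, angles in rad, forces in N, time in s.
With the tool pointing down it reaches from about 0.25 to 0.775 m from the base axis. Payload 4 kg.
Tool frame: the origin (TCP) lies between the finger pads; the fingertips stand 25 mm ahead of it and the grasp point (between the pads) lies 6 mm ahead of it (robot.tip_reach is the distance from the TCP to the fingertips, in m); z points along the fingers, y is the line along which they close (so a half turn about z gives the same grasp; the last joint's range is limited). The gripper opens to 94 mm and grips with 3 to 60 N. Pads are 16 mm wide; open, the fingers measure 119 mm over their backs; the gripper's body (75 mm by 177 mm) begins 78 mm behind the grasp point.
Start: joints at [1.021, 0.087, 1.371, -0, 1.684, -0.103], TCP at [0.238, 0.496, 0.231] pointing down, gripper open.
Joint ranges: [-3.1, 3.1], [-0.76, 2.03], [0.27, 2.55], [-1.08, 4.22], [0.17, 2.65], [-2.57, 2.57]. Speed limits (rad/s): [2.79, 2.79, 3.14, 3.14, 3.14, 3.14].

INTERFACE

Orientations are given as [roll, pitch, yaw] about the fixed x, y, z axes, in that order (R = Rz(yaw) Ry(pitch) Rx(roll)).
In Python, from bench import sensors, snapshot, camera_info, ticket, robot gives the robot as it stands.
- The arm moves only by the tool arm_command, never from a script. Its argument "plan" is a list of rows, each an object with "grip": the closure, from -1 (fully open) to 1 (shut); "slide": the shift along the tool's x, y, z normalised to -1 to 1, where 1 is 500 mm, a list of three; "spin": the turn about the tool's z normalised to -1 to 1, where 1 is 5 degrees. A call has 1 to 10 rows; each row shifts and turns the commanded pose from where the row before left it, along the tool's axes as they then stand; what a row does not reach is not made up. A row lasts 1/8 s, in which the tool goes at most 62.5 mm and 10.7 degrees, less where a joint would pass 70% of its speed; a pose out of reach is approached as far as the arm can. A call with a number of a shift or a turn outside -1 to 1 is refused whole. A call with a gripper value outside its range is refused whole. The fingers move at their own pace and stop on an object; the grip force is fixed at half the most. Time passes only in rows, so rows that do not move let the fingers close. It gives the time, the measured TCP pose, the force, the opening and the grip force at its end, in the units of the state.
- sensors.get_obs(): the state, without advancing time (a new reading comes with each control period).
- snapshot(name): name is "scene" or "top" or "wrist"; returns the picture (480x640x3 uint8, red, green, blue); there is no depth.
- camera_info(name): a dict with "fx", "fy", "cx", "cy" (pixels), "position" and "rotation" of the camera in the world. Camera axes: x right, y up, looking along -z (the intrinsics and any distortion apply to the point x, -y, -z); pixel columns grow to the right and rows downward; lengths in m; the calibration is good to about 2 mm. A picture is of the moment at which its call begins: read the wrist's pose just before it. camera_info takes no time and is no camera call; for the wrist camera it gives the pose at the moment of the call.
- ticket.close_job(): hands the job in; it is judged then, once.
The state is a dict: "time": time; "joint_positions": joint angles; "qvel": joint speeds; "joint_torque": joint torques, N m; "tool_pos": TCP position; "ee_rot": TCP orientation; "wrist_force": force on the tool from outside, world axes, zero at the start; "wrist_torque": the same for the moment, N m; "width": finger opening in m; "finger_force": force on a finger pad.
Only numpy, scipy, OpenCV 4.12 (cv2) and the standard library are available. Lean on these libraries where they do the work, as an engineer would, in place of code of your own. Each camera call takes 0.05 s, during which the arm holds its last target. There are 200 camera calls.

TASK

Take the pale end board with the hand slot out of the rack and set it upright into the open end of the cheese crate in the nailing jig: standing on the crate's bottom, between the side boards and flush with their ends. Then be my third hand while I nail it: press it gently and squarely against both corner posts with a steady push of about 15 newtons, your hand near the middle of the board so that both ends stay clear for the nailer, and never ram it. Finish while still pressing - do not let up at the end - and leave the divider and the other things on the bench alone.

Things in the scene. Friction and masses are not known exactly. Their poses are not given: they have to be found in the camera images.
- end_board_center (a point): Crate end board, pale plywood, 200 wide (y) x 90 high (z) x 12 mm thick (x), about 0.1 kg, standing on its long edge in one of the rack's two slots. This point is its centre, 45 mm above its lower edge. A hand slot goes through it, 64 x 22 mm, from 11 mm below this point to 11 mm above it; above the slot 34 mm of solid wood. Either broad side may face outwards.
- end_board: The same board; origin in the middle of its lower edge, same axes.
- seat (a point): Where the end board's centre belongs, in the crate's open end facing the robot; the board's axes then lie along these (either way round): x points level into the crate (the direction to press), y to the left, z up. The corner posts' front faces lie 6 mm behind this point; the crate's bottom, on which the board stands, 45 mm below it; the ends of bottom and side boards 6 mm in front of it.
- crate: Pale wooden crate, 300 long x 222 wide x 96 mm high, clamped in the jig: it does not move. Origin 51 mm below the seat point, same axes. Side boards 8 mm thick, 206 mm apart inside (3 mm of play at each end of the board), their tops level with the top of the seated end board. Behind the posts it is empty as far as the other end board, 276 mm behind the seat point.
- corner_posts: The crate's two near corner posts together; rigid. Origin midway between the posts' front faces, at the crate's bottom; axes as for the seat.
- post_left: Left corner post, an upright 20 x 20 x 90 mm batten inside the left side board; the left end of the end board is pressed against it. Origin at the centre of its foot, axes as for the seat; the 166 mm between the posts are open.
- post_right: Right corner post, likewise inside the right side board.
- jig: Nailing jig: dark wooden plate 15 mm thick screwed to the bench, with back stop, left rail and, on the right, a toggle clamp with red lever (top 79 mm above the bench) that hold the crate. Origin on the bench below the seat, axes as for the seat. The plate reaches 35 mm in front of it, 325 mm behind, 131 mm to either side (195 mm to the right at the clamp).
- rack: Grey plastic rack, fixed, 170 (x) x 225 (y) mm; origin at the centre of its underside, floor 12 mm above the bench. Two slots run along its y, centred at x = -37.5 and +37.5 mm, 16 mm wide, between short posts up to 48 mm above the bench at y = 69 to 91 mm on either side; their middles are free. The end board stands in one, the divider in the other.
- divider_center (a point): Centre of the dark brown divider board, plain, without a slot, 190 x 70 x 12 mm, standing on edge in the other slot of the rack. Leave alone.
- milk_blue: Milk bottle with blue cap, 84 mm across, 240 mm high, origin at its foot. Leave alone.
- milk_red: Milk bottle with red cap, 84 mm across, 240 mm high, origin at its foot. Leave alone.
- cheese_round: White cheese with a yellow paper disc, 110 mm across, 35 mm high, origin at its foot. Leave alone.
- cheese_wheel: Brown-rinded cheese, 100 mm across, 45 mm high, origin at its foot. Leave alone.
- hammer: Hammer lying flat on the bench to the right, 260 mm long, 26 mm high. Leave alone.
- nail_tin: Metal tin of nails, 72 mm across, 70 mm high, origin at its foot. Leave alone.
Mind the look-alikes: they are no part of the job. What is meant by the end_board is not yellow, and is the larger of those in its own colour.

How it is judged:
By the outcome, as a careful person would: the job done as asked, in the order asked, and still so for the second after the job is handed in, while the arm keeps its last pose, push and grip.
It also fails if it takes over 48 s, if anything falls off the work surface, if the arm or the gripper's body presses on something with over 40 N, if the wrist force passes 120 N, or if a joint passes its speed limit or range.

## Working session

There is one attempt and no reset: what is moved stays moved. The work goes in short steps, Python scripts to look and compute and a tool call to move; the robot and the scene stay as the last step left them, time stands still between calls to the robot, and variables do not carry over. Pictures are saved under pics/ and viewed, at most 10 in all, crops included, and the job is handed in when it is done.

Besides the shell and the picture viewer there is one more tool, called after "Request:" by a JSON object that holds its "method" and its "body". arm_command: Moves the arm, as the interface text tells. Scaled input: -1 to 1 covers 500 mm each way for a shift and 5 degrees each way for a turn. Its arguments: {"type":"object","properties":{"plan":{"type":"array","items":{"type":"object","properties":{"grip":{"type":"number"},"slide":{"type":"array","items":{"type":"number"}},"spin":{"type":"number"}}}}},"required":["plan"]}

```bash
ls; mkdir -p pics; python3 - <<'E'
from bench import sensors, snapshot, camera_info
import cv2
for n in("scene","top"):
    im=snapshot(n); cv2.imwrite(f"pics/{n}0.png",im[:,:,::-1]); print(n,camera_info(n))
print(sensors.get_obs())
E
```

```text
pics
scene {'fx': 442.6798246381462, 'fy': 442.6798246381462, 'cx': 315.78509796867985, 'cy': 242.07627307354704, 'position': array([1.29691396, 0.63245411, 0.77424452]), 'rotation': array([ 0.96292813, -0.01419273,  2.22117656])}
top {'fx': 464.48852642382377, 'fy': 464.48852642382377, 'cx': 317.3385078997636, 'cy': 231.7399564532011, 'position': array([0.39955876, 0.04534298, 1.36698432]), 'rotation': array([ 0.0563093 , -0.01128508, -1.55930162])}
{'time': 0.1, 'joint_positions': array([ 1.02089080e+00,  8.78729990e-02,  1.37211169e+00, -1.38108865e-05,
        1.68361711e+00, -1.03106703e-01]), 'qvel': array([-0.00022418, -0.00300589, -0.00213679, -0.00099732, -0.00149187,
        0.00063132]), 'joint_torque': array([ 1.33987636e-03, -3.41251552e+01, -3.03303337e+01,  7.18984008e-02,
        3.03869275e-02, -1.20704303e-04]), 'tool_pos': array([0.23741562, 0.49561152, 0.22942127]), 'ee_rot': array([-3.13959276e+00, -1.93136408e-04,  2.69479210e+00]), 'wrist_force': array([ 0.05903462,  0.56519527, -0.72746073]), 'wrist_torque': array([ 0.01676439, -0.04112929, -0.01347995]), 'finger_force': 0.0, 'width': 0.09379632635331181}
```

View pics/scene0.png

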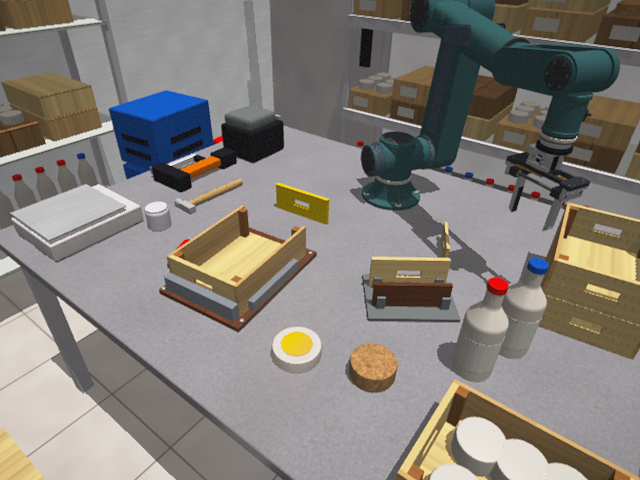

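View pics/top0.png

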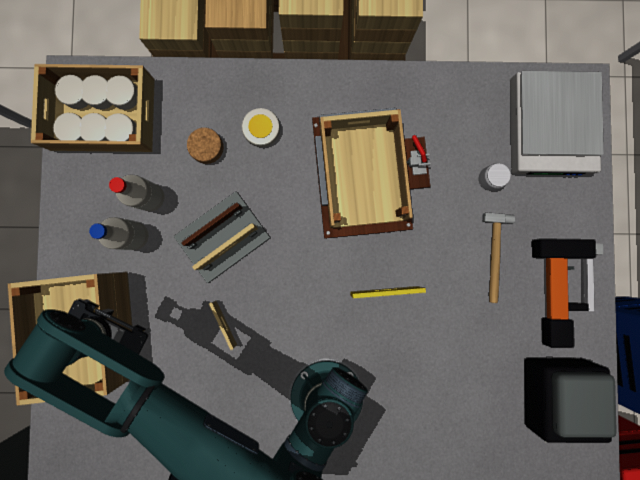

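The candidates for the end board in the scene view are:
- The pale slotted board in the rack at (410,270); top view (223,247).
- The small pale board lying loose at (446,240); top view (222,325).
- The yellow slotted board at (302,203); top view (388,292).
- The brown divider at (412,294), plus the stacked crates' ends.

I choose the one in the rack: pale, the larger of its colour, and standing in a rack slot. The crate's open end faces the robot, at the lower edge in the top view, around (370,228).

```bash
cat > h.py <<'E'
import numpy as np, cv2
from scipy.spatial.transform import Rotation as R
from bench import camera_info
def ray(n,px,info=None):
    c=info or camera_info(n); p=np.atleast_2d(px).astype(float)
    d=np.c_[(p[:,0]-c['cx'])/c['fx'],-(p[:,1]-c['cy'])/c['fy'],-np.ones(len(p))]
    return c['position'],R.from_euler('xyz',c['rotation']).apply(d)
def plane(n,px,z,info=None):
    o,d=ray(n,px,info); return o+d*((z-o[2])/d[:,2])[:,None]
def proj(n,P,info=None):
    c=info or camera_info(n); q=R.from_euler('xyz',c['rotation']).inv().apply(np.atleast_2d(P)-c['position'])
    return np.c_[c['cx']+c['fx']*q[:,0]/-q[:,2],c['cy']-c['fy']*q[:,1]/-q[:,2]]
E
python3 - <<'E'
from h import *
t=cv2.imread('pics/top0.png'); s=cv2.imread('pics/scene0.png')
a=cv2.resize(t[180:300,160:290],None,fx=4.5,fy=4.5,interpolation=cv2.INTER_CUBIC)
b=cv2.resize(t[95:245,300:440],None,fx=4,fy=4,interpolation=cv2.INTER_CUBIC)
cv2.imwrite('pics/cropb.png',b)
c=cv2.resize(s[210:330,350:480],None,fx=4.5,fy=4.5,interpolation=cv2.INTER_CUBIC)
cv2.imwrite('pics/cropc.png',c)
hsv=cv2.cvtColor(t,cv2.COLOR_BGR2HSV)
m=cv2.inRange(hsv,(12,60,150),(28,190,255)); 
for (x0,y0,x1,y1) in[(180,200,280,290),(200,295,250,355)]:
    r=np.zeros_like(m); r[y0:y1,x0:x1]=m[y0:y1,x0:x1]
    cs,_=cv2.findContours(r,0,1); k=max(cs,key=cv2.contourArea); q=cv2.minAreaRect(k); print(q)
    bx=cv2.boxPoints(q); P=plane('top',bx,.102); print(P.round(4).tolist(), 'ctr',plane('top',q[0],.102))
E
```

```text
((222.49996948242188, 245.99998474121094), (4.278584957122803, 74.04204559326172), 54.1623420715332)
[[0.3741, 0.3723, 0.102], [0.4938, 0.2123, 0.102], [0.4844, 0.2053, 0.102], [0.3648, 0.3653, 0.102]] ctr [[0.42910034 0.28910741 0.102     ]]
((226.0, 337.5), (25.904064178466797, 3.0621418952941895), 65.55604553222656)
[[0.2129, 0.2929, 0.102], [0.2164, 0.2855, 0.102], [0.154, 0.2553, 0.102], [0.1505, 0.2627, 0.102]] ctr [[0.18339626 0.27407822 0.102     ]]
```

View pics/cropc.png

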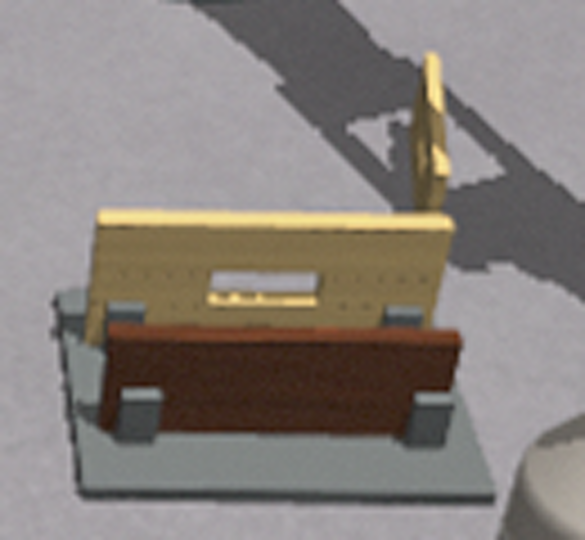

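View pics/cropb.png

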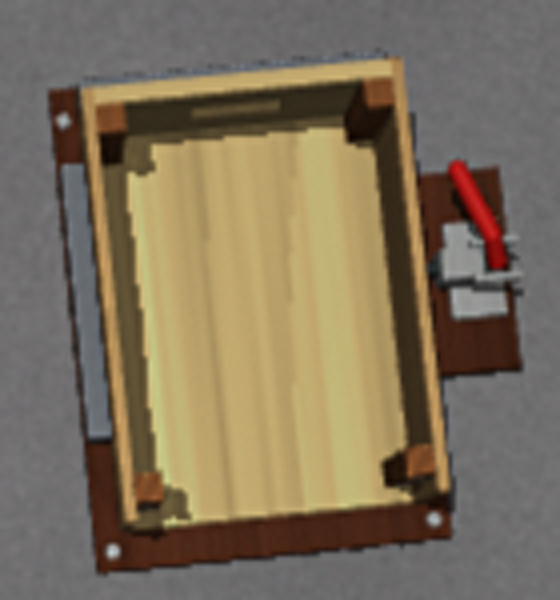

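Crop C confirms the choice: the rack board is pale, upright, has a hand slot and measures 200 mm long. Crop B shows the crate's side-board near ends at about (126,522) and (450,490), with post tops at (148,487) and (419,460).

```bash
python3 - <<'E'
from h import *
c=np.array([(122,524),(451,491),(405,58),(81,91)],float); u=np.c_[300+(c[:,0]+.5)/4-.5,95+(c[:,1]+.5)/4-.5]
P=plane('top',u,.111)[:,:2]; print(P.round(4).tolist())
for i in range(4): print(np.linalg.norm(P[i]-P[(i+1)%4]).round(4), np.degrees(np.arctan2(*(P[(i+1)%4]-P[i])[::-1])).round(2))
p=np.array([(148,487),(419,460),(379,93),(110,117)],float); u=np.c_[300+(p[:,0]+.5)/4-.5,95+(p[:,1]+.5)/4-.5]
Q=plane('top',u,.111)[:,:2]; print('posts',Q.round(4).tolist(), [np.linalg.norm(Q[i]-Q[(i+1)%4]).round(4) for i in range(4)])
# side-board tops edges + scene rack board check
s=cv2.imread('pics/scene0.png');
P=np.array([[.4339,.3688,.102],[.4939,.2123,.102],[.3695,.3688,.102],[.4293,.2889,.102]]); print(proj('scene',P).round(1))
cc=np.array([(98,212),(452,217)])/4.5+[350,210]; print(plane('scene',cc,.102).round(4))
E
```

```text
[[0.4875, -0.0025], [0.5128, -0.226], [0.8116, -0.1943], [0.7852, 0.0286]]
0.2249 -83.56
0.3005 6.06
0.2245 96.76
0.2993 -174.03
posts [[0.5129, -0.0199], [0.5337, -0.2042], [0.7869, -0.1764], [0.7674, 0.0085]] [np.float64(0.1855), np.float64(0.2547), np.float64(0.1859), np.float64(0.256)]
[[439.9 271.5]
 [372.1 259.2]
 [450.6 259.1]
 [411.3 258.4]]
[[0.4868 0.2071 0.102 ]
 [0.3663 0.3671 0.102 ]]
```

```bash
python3 - <<'E'
from h import *
from bench import sensors
o=sensors.get_obs(); c=camera_info('wrist'); print(c)
T=R.from_euler('xyz',o['ee_rot']); print('cam in tool',T.inv().apply(c['position']-o['tool_pos']), 'look',T.inv().apply(R.from_euler('xyz',c['rotation']).apply([0,0,-1])))
# tool-frame shift to above board
for tgt in([.429,.289,.25],[.40,-.115,.33]): print(T.inv().apply(np.array(tgt)-o['tool_pos'])/.5)
E
```

```text
{'fx': 419.3629080024303, 'fy': 419.3629080024303, 'cx': 321.14060034133274, 'cy': 242.2948846759452, 'position': array([0.17119365, 0.52696908, 0.38503825]), 'rotation': array([-0.25738644,  0.00135102,  1.12368089])}
cam in tool [ 0.07330034 -0.00064522 -0.15560185] look [-2.54740305e-01  5.47240882e-04  9.67009347e-01]
[-0.5240931  -0.20718028 -0.04084443]
[-0.82087838 -0.96124164 -0.19939403]
```

Request:
{"method": "arm_command", "body": {"plan": [{"grip":-1,"slide":[-0.078,-0.093,-0.02],"spin":0},{"grip":-1,"slide":[-0.078,-0.093,-0.02],"spin":0},{"grip":-1,"slide":[-0.078,-0.093,-0.02],"spin":0},{"grip":-1,"slide":[-0.078,-0.093,-0.02],"spin":0},{"grip":-1,"slide":[-0.078,-0.093,-0.02],"spin":0},{"grip":-1,"slide":[-0.078,-0.093,-0.02],"spin":0},{"grip":-1,"slide":[-0.078,-0.093,-0.02],"spin":0},{"grip":-1,"slide":[-0.078,-0.093,-0.02],"spin":0},{"grip":-1,"slide":[-0.078,-0.093,-0.02],"spin":0},{"grip":-1,"slide":[-0.078,-0.093,-0.02],"spin":0}]}}

```text
time: 1.35
tool_pos: [0.3883, -0.0938, 0.3305]
ee_rot: [3.141, 0.0, 2.694]
wrist_force: [0.4, -0.5, 0.7]
width: 0.0937
finger_force: 0.0
```

Request:
{"method": "arm_command", "body": {"plan": [{"grip":-0.3,"slide":[0,0,0],"spin":0},{"grip":-0.3,"slide":[0,0,0],"spin":0}]}}

```text
time: 1.6
tool_pos: [0.3882, -0.0914, 0.3299]
ee_rot: [3.141, -0.002, 2.694]
wrist_force: [0.5, -0.7, 1.0]
width: 0.0776
finger_force: 0.0
```

```bash
python3 - <<'E'
from h import *
from bench import sensors,snapshot
import pickle
o=sensors.get_obs(); c=camera_info('wrist'); im=snapshot('wrist')[:,:,::-1]
cv2.imwrite('pics/w1.png',im); pickle.dump(c,open('w1.pkl','wb')); print(o['time'],o['tool_pos'],o['ee_rot'],o['width'],o['wrist_force'])
E
```

```text
1.6 [ 0.38816635 -0.09144215  0.32992089] [ 3.14092892e+00 -1.59637207e-03  2.69439067e+00] 0.07764784943308241 [ 0.51031173 -0.65762806  0.96266892]
```

View pics/w1.png

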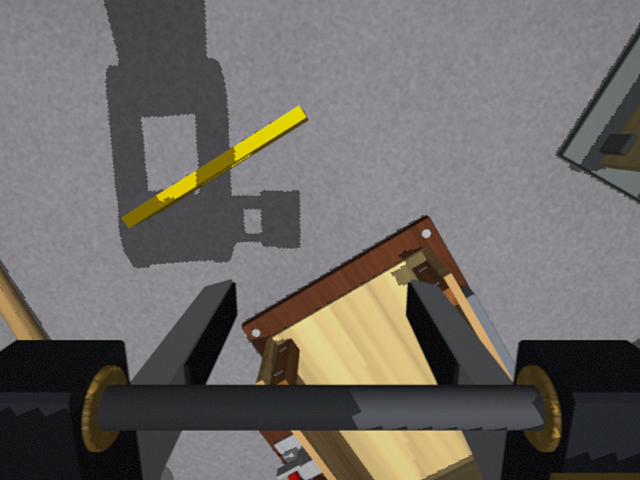

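The wrist view shows the crate's near end, with the jig plate's front edge running from (245,325) to (428,218) and the posts at about (428,265) and (285,350). I'll zoom in there.

```bash
python3 - <<'E'
import cv2
t=cv2.imread('pics/w1.png'); cv2.imwrite('pics/w1c.png',cv2.resize(t[205:385,238:478],None,fx=3.3,fy=3.3,interpolation=cv2.INTER_CUBIC))
E
```

```text
(no output)
```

View pics/w1c.png

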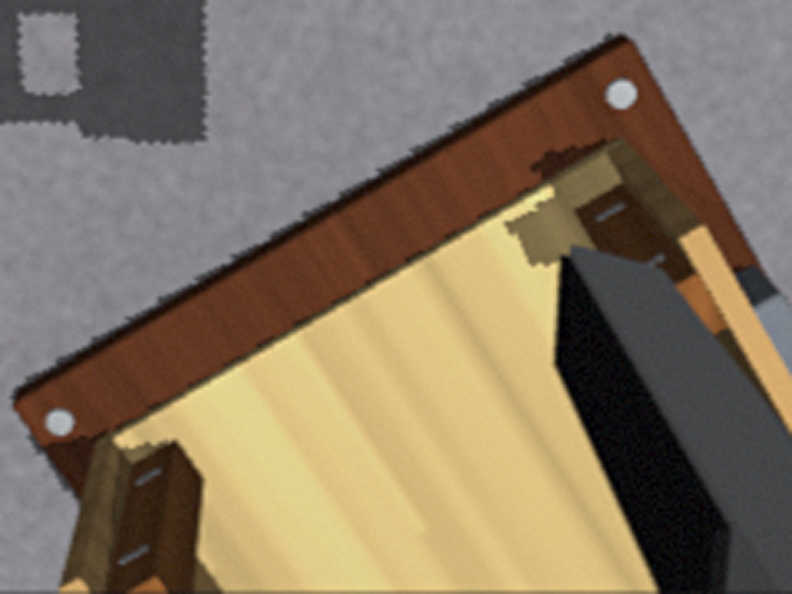

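```bash
python3 - <<'E'
from h import *
import pickle
c=pickle.load(open('w1.pkl','rb'))
f=lambda p,z: plane('wrist',np.array(p,float)/3.3+[238-.35,205-.35],z,c)[:,:2]
def rep(n,l,r,off,dz):
    d=l-r; L=np.linalg.norm(d); a=np.arctan2(-d[0],d[1]); m=(l+r)/2+off*np.array([np.cos(a),np.sin(a)])
    print(n,'span',L.round(4),'yaw',np.degrees(a).round(2),'seat',m.round(4))
A=f([(632,42),(20,403)],.015); rep('plate',*A,.035,0)
A=f([(610,150),(116,438)],.021); rep('bottom inner',*A,.006,0)
A=f([(680,238),(88,581)],.111); rep('side top inner',*A,.006,0)
A=f([(704,226),(60,587)],.111); rep('side top outer',*A,.006,0)
A=f([(622,94),(59,422)],.015); rep('screws',*A,.02,0)
E
```

```text
plate span 0.2573 yaw 6.34 seat [ 0.5092 -0.1133]
bottom inner span 0.2073 yaw 6.5 seat [ 0.5085 -0.1138]
side top inner span 0.2056 yaw 6.99 seat [ 0.5095 -0.1141]
side top outer span 0.2215 yaw 6.11 seat [ 0.5084 -0.1148]
screws span 0.2376 yaw 6.24 seat [ 0.5087 -0.1154]
```

The five estimates agree within about 2 mm: the seat is at (0.5088, -0.1141) with yaw 6.3°. The spans also fit the given sizes (206 and 222 mm). Next I move to the rack.

Request:
{"method": "arm_command", "body": {"plan": [{"grip":-0.3,"slide":[0.036,0.103,0.026],"spin":0},{"grip":-0.3,"slide":[0.036,0.103,0.026],"spin":0},{"grip":-0.3,"slide":[0.036,0.103,0.026],"spin":0},{"grip":-0.3,"slide":[0.036,0.103,0.026],"spin":0},{"grip":-0.3,"slide":[0.036,0.103,0.026],"spin":0},{"grip":-0.3,"slide":[0.036,0.103,0.026],"spin":0},{"grip":-0.3,"slide":[0.036,0.103,0.026],"spin":0},{"grip":-0.3,"slide":[0,0,0],"spin":1},{"grip":-0.3,"slide":[0,0,0],"spin":1},{"grip":-0.3,"slide":[0,0,0],"spin":1}]}}

```text
time: 2.9
tool_pos: [0.4285, 0.2898, 0.2394]
ee_rot: [-3.141, -0.0, 2.435]
wrist_force: [-0.3, 0.2, -0.3]
width: 0.0612
finger_force: 0.0
```

Request:
{"method": "arm_command", "body": {"plan": [{"grip":-0.3,"slide":[0,0,0],"spin":1},{"grip":-0.3,"slide":[0,0,0],"spin":1},{"grip":-0.3,"slide":[0,0,0],"spin":0.5},{"grip":-0.3,"slide":[0,0,0],"spin":0}]}}

```text
time: 3.4
tool_pos: [0.4289, 0.2892, 0.2396]
ee_rot: [3.141, -0.0, 2.219]
wrist_force: [0.4, -0.1, 0.3]
width: 0.0612
finger_force: 0.0
```

```bash
python3 - <<'E'
from h import *
from bench import sensors,snapshot
import pickle
o=sensors.get_obs(); c=camera_info('wrist'); im=snapshot('wrist')[:,:,::-1].copy()
cv2.imwrite('pics/w2.png',im); pickle.dump(c,open('w2.pkl','wb')); print(o['time'],o['tool_pos'],np.degrees(o['ee_rot']),o['width'],o['wrist_force'])
E
```

```text
3.4 [0.42890242 0.28919054 0.23956745] [ 1.79993982e+02 -1.62640899e-02  1.27136276e+02] 0.06123510868485473 [ 0.37303577 -0.06262719  0.26744604]
```

View pics/w2.png

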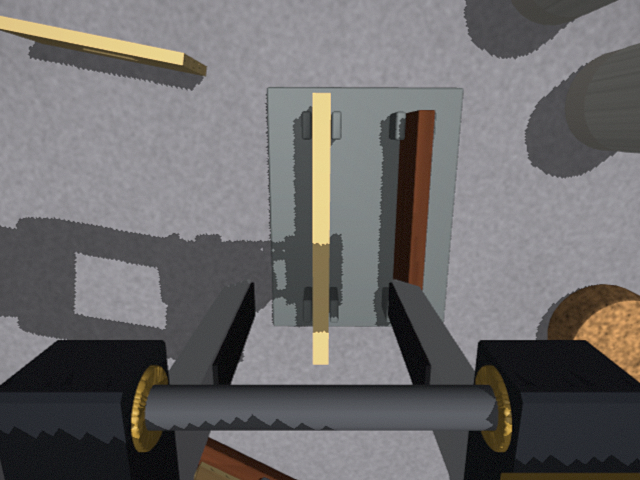

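The wrist view shows the pale board's top edge from (321,93) to (321,364), upright and centred between the open fingers. The divider is at about (415,200), to the right and clear.

```bash
python3 - <<'E'
from h import *
import pickle
c=pickle.load(open('w2.pkl','rb'))
P=plane('wrist',[(311.5,93),(330.5,93),(312.5,364.5),(328.5,364.5)],.102,c)
a=(P[0]+P[1])/2; b=(P[2]+P[3])/2
print(P.round(4).tolist(),'len',np.linalg.norm(a-b),'th',np.linalg.norm(P[0]-P[1]),np.linalg.norm(P[2]-P[3]),'ctr',(a+b)/2,'ang',np.degrees(np.arctan2(*(a-b)[1::-1])))
E
```

```text
[[0.3645, 0.3634, 0.102], [0.3746, 0.3709, 0.102], [0.4855, 0.2029, 0.102], [0.4955, 0.2104, 0.102]] len 0.20095603407413687 th 0.01255934569662088 0.012525408340166752 ctr [0.43001716 0.286916   0.102     ] ang 127.00098968059008
```

Request:
{"method": "arm_command", "body": {"plan": [{"grip":-0.3,"slide":[-0.005,0,0.1],"spin":0},{"grip":-0.3,"slide":[0,0,0.1],"spin":0},{"grip":-0.3,"slide":[0,0,0.05],"spin":0},{"grip":-0.3,"slide":[0,0,0.03],"spin":0},{"grip":-0.3,"slide":[0,0,0.017],"spin":0},{"grip":1,"slide":[0,0,0],"spin":0},{"grip":1,"slide":[0,0,0],"spin":0},{"grip":1,"slide":[0,0,0],"spin":0},{"grip":1,"slide":[0,0,0],"spin":0},{"grip":1,"slide":[0,0,0],"spin":0}]}}

```text
time: 4.7
tool_pos: [0.4322, 0.2858, 0.0912]
ee_rot: [3.141, -0.0, 2.215]
wrist_force: [-0.3, 0.8, -0.3]
width: 0.0145
finger_force: 0.0
```

Request:
{"method": "arm_command", "body": {"plan": [{"grip":1,"slide":[0,0,0],"spin":0}]}}

```text
time: 4.82
tool_pos: [0.4321, 0.2857, 0.0911]
ee_rot: [3.141, 0.0, 2.215]
wrist_force: [-0.0, -0.1, -0.1]
width: 0.0116
finger_force: 30.0
```

Request:
{"method": "arm_command", "body": {"plan": [{"grip":1,"slide":[0,0,-0.04],"spin":0},{"grip":1,"slide":[0,0,-0.08],"spin":0},{"grip":1,"slide":[0,0,-0.1],"spin":0},{"grip":1,"slide":[0,0,-0.1],"spin":0},{"grip":1,"slide":[0,0,0],"spin":0},{"grip":1,"slide":[0,0,0],"spin":0}]}}

```text
time: 5.58
tool_pos: [0.4317, 0.2855, 0.2497]
ee_rot: [-3.14, -0.0, 2.215]
wrist_force: [0.4, -0.6, -1.1]
width: 0.0118
finger_force: 30.0
```

```bash
python3 - <<'E'
from h import *
from bench import sensors,snapshot
o=sensors.get_obs(); c=camera_info('wrist'); im=snapshot('wrist')[:,:,::-1].copy()
cv2.imwrite('pics/w3.png',im); print(o['time'],o['tool_pos'],np.degrees(o['ee_rot']),o['width'],o['wrist_force'],o['finger_force'])
m=cv2.inRange(cv2.cvtColor(im,cv2.COLOR_BGR2HSV),(12,60,90),(28,190,255)); m[:,:290]=0; m[:,350:]=0
T=R.from_euler('xyz',o['ee_rot'])
zt=o['tool_pos'][2]+.0109
r=np.where(m.sum(1)>255*6)[0]; print(r.min(),r.max())
for v in (r.min()+3,r.max()-3):
    k=np.where(m[v])[0]; print(v,k.min(),k.max())
for v in (r.min()-.5,r.max()+.5): print(T.inv().apply(plane('wrist',[(320.5,v)],zt,c)[0]-o['tool_pos']))
E
```

```text
5.575 [0.43167638 0.28548363 0.24972945] [-1.79897706e+02 -2.03606298e-02  1.26900781e+02] 0.011812636547078578 [ 0.42007839 -0.55480379 -1.07922793] 29.99972015619278
34 479
37 302 340
476 306 335
[ 0.10310788 -0.00041164 -0.01086264]
[-0.06781998 -0.00053534 -0.01092316]
```

View pics/w3.png

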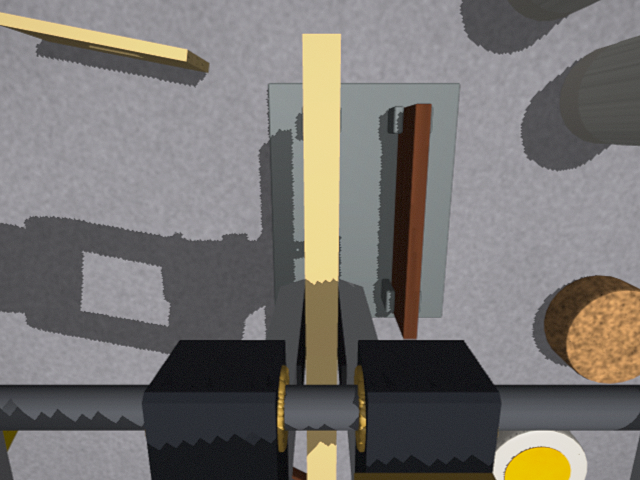

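The held board's end shows at row 34 in the wrist view, so its centre sits 3 mm along tool +x from the TCP; I'll compensate for that. Next I carry it above the crate's mouth, 8 mm in front of the seat.

Request:
{"method": "arm_command", "body": {"plan": [{"grip":1,"slide":[-0.05,-0.026,0],"spin":0},{"grip":1,"slide":[-0.091,-0.047,0],"spin":0},{"grip":1,"slide":[-0.091,-0.047,0],"spin":0},{"grip":1,"slide":[-0.091,-0.047,0],"spin":0},{"grip":1,"slide":[-0.091,-0.047,0],"spin":0},{"grip":1,"slide":[-0.091,-0.047,0],"spin":0},{"grip":1,"slide":[-0.091,-0.047,0],"spin":0},{"grip":1,"slide":[-0.091,-0.047,0],"spin":0},{"grip":1,"slide":[-0.042,-0.018,0],"spin":0},{"grip":1,"slide":[0,0,0],"spin":1}]}}

```text
time: 6.88
tool_pos: [0.5009, -0.1194, 0.2476]
ee_rot: [-3.138, -0.004, 2.122]
wrist_force: [-0.5, 0.5, -1.8]
width: 0.0116
finger_force: 30.0
```

Request:
{"method": "arm_command", "body": {"plan": [{"grip":1,"slide":[0,0,0],"spin":1},{"grip":1,"slide":[0,0,0],"spin":1},{"grip":1,"slide":[0,0,0],"spin":1},{"grip":1,"slide":[0,0,0],"spin":1},{"grip":1,"slide":[0,0,0],"spin":1},{"grip":1,"slide":[0,0,0],"spin":0.1},{"grip":1,"slide":[0,0,0],"spin":0},{"grip":1,"slide":[0,0,0],"spin":0}]}}

```text
time: 7.88
tool_pos: [0.5016, -0.1177, 0.2504]
ee_rot: [-3.141, -0.001, 1.683]
wrist_force: [-0.4, -0.2, -1.8]
width: 0.0117
finger_force: 30.0
```

```bash
cat > st.py <<'E'
from h import *
from bench import sensors
o=sensors.get_obs(); T=R.from_euler('xyz',o['ee_rot']); a=np.radians(6.3)
e=np.array([.5091,-.1171])-o['tool_pos'][:2]
print(o['time'],o['tool_pos'],np.degrees(o['ee_rot']),'F',o['wrist_force'].round(2),'M',o['wrist_torque'].round(3),o['finger_force'],o['width'])
print('to seat, tool mm',T.inv().apply([*e,.095-o['tool_pos'][2]])*1000)
E
sed -i 's/\.095-o/.100-o/' st.py; python3 st.py
```

```text
7.875 [ 0.50163814 -0.11768504  0.25041343] [-1.79952975e+02 -2.98254164e-02  9.64410510e+01] F [-0.43 -0.24 -1.85] M [-0.067  0.013 -0.031] 29.999729096889496 0.011705322137668287
to seat, tool mm [ -0.3340318    7.60383819 150.40708987]
```

Request:
{"method": "arm_command", "body": {"plan": [{"grip":1,"slide":[0,0,0.05],"spin":0},{"grip":1,"slide":[0,0,0.05],"spin":0},{"grip":1,"slide":[0,0,0],"spin":0},{"grip":1,"slide":[0,0,0],"spin":0}]}}

```text
time: 8.38
tool_pos: [0.5022, -0.1179, 0.202]
ee_rot: [3.14, 0.0, 1.683]
wrist_force: [0.3, -0.3, 0.3]
width: 0.0117
finger_force: 30.0
```

```bash
python3 st.py; python3 - <<'E'
from h import *
from bench import snapshot
import pickle
c=camera_info('wrist'); im=snapshot('wrist')[:,:,::-1].copy(); cv2.imwrite('pics/w4.png',im); pickle.dump(c,open('w4.pkl','wb'))
s=snapshot('scene')[:,:,::-1]; cv2.imwrite('pics/s4.png',s)
a=cv2.resize(im[0:300,200:460],(520,600)); b=cv2.resize(s[190:310,160:320],None,fx=1.75,fy=1.75); b=cv2.copyMakeBorder(b,0,600-b.shape[0],0,0,0)
cv2.imwrite('pics/m4.png',np.hstack([a,b]))
E
```

```text
8.375 [ 0.50221252 -0.11788003  0.20198224] [1.79924013e+02 2.79933011e-02 9.64089860e+01] F [ 0.29 -0.31  0.31] M [-0.084  0.096 -0.01 ] 29.999679923057556 0.011694202829266349
to seat, tool mm [5.61647973e-02 6.79625051e+00 1.01991324e+02]
```

View pics/m4.png

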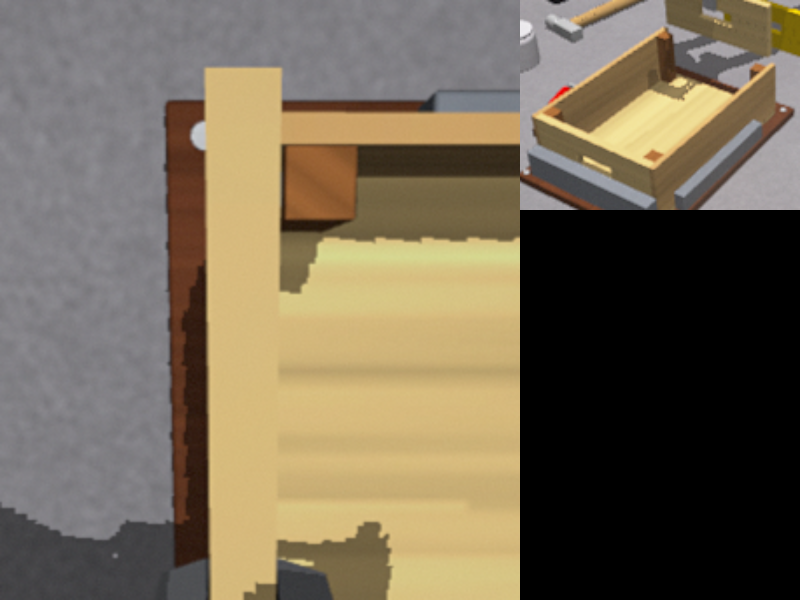

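The board hovers above the mouth, parallel to the crate. Its end is at row 34, the side board's inner edge at row 72.5, and the post's front edge at column 342.5.

```bash
python3 - <<'E'
from h import *
from bench import sensors
import pickle
c=pickle.load(open('w4.pkl','rb')); o=sensors.get_obs(); T=R.from_euler('xyz',o['ee_rot'])
for n,p,z in[('board end L',(302.5,34),.2129),('board end R edge',(340.3,34.),.2129),('board low',(338.5,250),.2129),('side inner',(380,72.3),.111),('side outer',(380,56.2),.111),('post front',(342.5,90),.111)]:
    print(n,(T.inv().apply(plane('wrist',[p],z,c)[0]-o['tool_pos'])*1000).round(1))
E
```

```text
board end L [103.1  -6.  -10.5]
board end R edge [103.1   6.  -10.4]
board low [ 32.3   6.1 -10.3]
side inner [105.   32.1  91.5]
side outer [113.2  31.8  91.5]
post front [95.8 11.7 91.5]
```

Request:
{"method": "arm_command", "body": {"plan": [{"grip":1,"slide":[-0.002,0,0.0],"spin":0},{"grip":1,"slide":[0,0,0.03],"spin":0},{"grip":1,"slide":[0,0,0.03],"spin":0},{"grip":1,"slide":[0,0,0.03],"spin":0},{"grip":1,"slide":[0,0,0.03],"spin":0},{"grip":1,"slide":[0,0,0.03],"spin":0},{"grip":1,"slide":[0,0,0.03],"spin":0},{"grip":1,"slide":[0,0,0.01],"spin":0},{"grip":1,"slide":[0,0,0],"spin":0},{"grip":1,"slide":[0,0,0],"spin":0}]}}

```text
time: 9.72
tool_pos: [0.5024, -0.1189, 0.1067]
ee_rot: [3.14, 0.001, 1.683]
wrist_force: [0.4, -1.1, -0.7]
width: 0.0117
finger_force: 30.0
```

```bash
python3 st.py
```

```text
9.725 [ 0.50242345 -0.11889613  0.10670152] [1.79922399e+02 3.22141073e-02 9.64012107e+01] F [ 0.41 -1.09 -0.71] M [-0.05   0.016  0.007] 29.999717473983765 0.011747434095935145
to seat, tool mm [1.04433425 6.82608953 6.71018922]
```

Free of contact. Now I ease it down, 1 mm per row.

Request:
{"method": "arm_command", "body": {"plan": [{"grip":1,"slide":[0,0,0.003],"spin":0},{"grip":1,"slide":[0,0,0.003],"spin":0},{"grip":1,"slide":[0,0,0.002],"spin":0},{"grip":1,"slide":[0,0,0.002],"spin":0},{"grip":1,"slide":[0,0,0],"spin":0},{"grip":1,"slide":[0,0,0],"spin":0}]}}

```text
time: 10.48
tool_pos: [0.5019, -0.1187, 0.101]
ee_rot: [3.142, -0.0, 1.682]
wrist_force: [-0.2, 0.2, 0.0]
width: 0.0119
finger_force: 30.0
```

Request:
{"method": "arm_command", "body": {"plan": [{"grip":1,"slide":[0,0,0.002],"spin":0},{"grip":1,"slide":[0,0,0],"spin":0}]}}

```text
time: 10.72
tool_pos: [0.5021, -0.1188, 0.1001]
ee_rot: [3.141, 0.0, 1.682]
wrist_force: [-0.4, 0.8, -0.8]
width: 0.0116
finger_force: 30.0
```

Request:
{"method": "arm_command", "body": {"plan": [{"grip":1,"slide":[0,0,0.001],"spin":0},{"grip":1,"slide":[0,0,0],"spin":0}]}}

```text
time: 10.98
tool_pos: [0.5021, -0.1188, 0.1001]
ee_rot: [3.141, 0.0, 1.682]
wrist_force: [-0.6, -0.2, 3.0]
width: 0.0118
finger_force: 30.0
```

Request:
{"method": "arm_command", "body": {"plan": [{"grip":1,"slide":[0,0,0.001],"spin":0},{"grip":1,"slide":[0,0,0],"spin":0}]}}

```text
time: 11.22
tool_pos: [0.5021, -0.1188, 0.1001]
ee_rot: [3.141, 0.0, 1.683]
wrist_force: [-2.4, 0.7, 5.7]
width: 0.0117
finger_force: 30.0
```

Standing on the bottom: contact came at TCP z 0.100, as predicted. Now I creep towards the posts.

Request:
{"method": "arm_command", "body": {"plan": [{"grip":1,"slide":[0,0.002,-0.0005],"spin":0},{"grip":1,"slide":[0,0.002,0],"spin":0},{"grip":1,"slide":[0,0.002,0],"spin":0},{"grip":1,"slide":[0,0.002,0],"spin":0},{"grip":1,"slide":[0,0.001,0],"spin":0},{"grip":1,"slide":[0,0,0],"spin":0},{"grip":1,"slide":[0,0,0],"spin":0}]}}

```text
time: 12.1
tool_pos: [0.5046, -0.1186, 0.1001]
ee_rot: [-3.137, 0.0, 1.682]
wrist_force: [-6.5, 0.5, 7.4]
width: 0.0114
finger_force: 30.0
```

Request:
{"method": "arm_command", "body": {"plan": [{"grip":1,"slide":[0,0.001,0],"spin":0},{"grip":1,"slide":[0,0.001,0],"spin":0},{"grip":1,"slide":[0,0,0],"spin":0}]}}

```text
time: 12.48
tool_pos: [0.5056, -0.1185, 0.1001]
ee_rot: [-3.137, 0.0, 1.682]
wrist_force: [-7.5, 0.0, 8.1]
width: 0.0118
finger_force: 30.0
```

```bash
python3 st.py
```

```text
12.475 [ 0.50560169 -0.11853729  0.10010063] [-1.79752276e+02  2.44464745e-02  9.63973262e+01] F [-7.48  0.05  8.06] M [-0.09   1.529 -0.002] 30.00190705060959 0.011805498632130988
to seat, tool mm [1.0385909  3.63707661 0.08446013]
```

Friction on the bottom is holding the foot back. I'll take off the down-load and then go on.

Request:
{"method": "arm_command", "body": {"plan": [{"grip":1,"slide":[0,0,-0.0015],"spin":0},{"grip":1,"slide":[0,0,-0.0015],"spin":0},{"grip":1,"slide":[0,0,0],"spin":0},{"grip":1,"slide":[0,0,0],"spin":0}]}}

```text
time: 12.98
tool_pos: [0.5074, -0.118, 0.1003]
ee_rot: [-3.141, -0.0, 1.683]
wrist_force: [0.6, 0.3, -0.8]
width: 0.0117
finger_force: 30.0
```

```bash
python3 st.py
```

```text
12.975 [ 0.50737553 -0.118007    0.10026062] [-1.79984120e+02 -2.36710294e-02  9.64047364e+01] F [ 0.62  0.29 -0.81] M [ 0.009  0.046 -0.059] 29.99978005886078 0.011651125215228856
to seat, tool mm [0.70886335 1.81495709 0.2604148 ]
```

Request:
{"method": "arm_command", "body": {"plan": [{"grip":1,"slide":[0,0.001,0],"spin":0},{"grip":1,"slide":[0,0.001,0],"spin":0},{"grip":1,"slide":[0,0,0],"spin":0}]}}

```text
time: 13.35
tool_pos: [0.5077, -0.118, 0.1004]
ee_rot: [-3.14, -0.0, 1.682]
wrist_force: [-2.8, 0.0, -1.8]
width: 0.0118
finger_force: 30.0
```

Request:
{"method": "arm_command", "body": {"plan": [{"grip":1,"slide":[0,0.001,0],"spin":0},{"grip":1,"slide":[0,0,0],"spin":0}]}}

```text
time: 13.6
tool_pos: [0.5078, -0.118, 0.1004]
ee_rot: [-3.139, -0.0, 1.682]
wrist_force: [-4.4, 0.1, 0.5]
width: 0.0117
finger_force: 30.0
```

Request:
{"method": "arm_command", "body": {"plan": [{"grip":1,"slide":[0,0.001,0],"spin":0},{"grip":1,"slide":[0,0,0],"spin":0}]}}

```text
time: 13.85
tool_pos: [0.5078, -0.118, 0.1004]
ee_rot: [-3.138, -0.001, 1.682]
wrist_force: [-6.3, -0.4, 0.1]
width: 0.012
finger_force: 30.0
```

```bash
python3 st.py
```

```text
13.85 [ 0.5077729  -0.11795727  0.10044827] [-1.79775212e+02 -2.91301621e-02  9.63937890e+01] F [-6.32 -0.4   0.11] M [-0.144  1.117 -0.039] 30.00036209821701 0.011974019438808652
to seat, tool mm [0.70392245 1.41606198 0.44307966]
```

Both posts are touched. I lower the last fraction of a millimetre onto the bottom, then raise the push.

Request:
{"method": "arm_command", "body": {"plan": [{"grip":1,"slide":[0,0,0.001],"spin":0},{"grip":1,"slide":[0,0,0.001],"spin":0},{"grip":1,"slide":[0,0,0],"spin":0}]}}

```text
time: 14.22
tool_pos: [0.5078, -0.118, 0.1001]
ee_rot: [-3.138, -0.0, 1.682]
wrist_force: [-7.5, -0.4, 3.8]
width: 0.0118
finger_force: 30.0
```

Request:
{"method": "arm_command", "body": {"plan": [{"grip":1,"slide":[0,0,0.001],"spin":0},{"grip":1,"slide":[0,0,0],"spin":0}]}}

```text
time: 14.48
tool_pos: [0.5078, -0.118, 0.1001]
ee_rot: [-3.138, -0.0, 1.682]
wrist_force: [-9.0, -0.8, 5.2]
width: 0.0117
finger_force: 30.0
```

```bash
python3 st.py
```

```text
14.475 [ 0.50777106 -0.11801311  0.10012965] [-1.79795433e+02 -1.35178846e-02  9.63930111e+01] F [-9.01 -0.79  5.23] M [-0.005  1.438 -0.076] 30.001247227191925 0.011718235496139562
to seat, tool mm [0.75942386 1.42280494 0.12474625]
```

Request:
{"method": "arm_command", "body": {"plan": [{"grip":1,"slide":[0,0.001,-0.0005],"spin":0},{"grip":1,"slide":[0,0.001,0],"spin":0},{"grip":1,"slide":[0,0.001,0],"spin":0},{"grip":1,"slide":[0,0,0],"spin":0},{"grip":1,"slide":[0,0,0],"spin":0}]}}

```text
time: 15.1
tool_pos: [0.5078, -0.118, 0.1001]
ee_rot: [-3.134, -0.0, 1.682]
wrist_force: [-12.8, -0.8, 8.6]
width: 0.012
finger_force: 30.0
```

```bash
python3 st.py
```

```text
15.1 [ 0.50776525 -0.11800819  0.10010627] [-1.79586200e+02 -2.48695875e-02  9.63849124e+01] F [-12.82  -0.81   8.57] M [-0.096  2.014 -0.053] 30.00112473964691 0.012029880410494817
to seat, tool mm [0.75407559 1.4281995  0.09628745]
```

Down-load builds up while pushing, so floor friction could be taking part of the push. I'll relieve it and check where the push acts.

Request:
{"method": "arm_command", "body": {"plan": [{"grip":1,"slide":[0,0,-0.001],"spin":0},{"grip":1,"slide":[0,0,-0.001],"spin":0},{"grip":1,"slide":[0,0,0],"spin":0}]}}

```text
time: 15.48
tool_pos: [0.5078, -0.118, 0.1002]
ee_rot: [-3.134, -0.001, 1.682]
wrist_force: [-10.2, -0.5, 3.1]
width: 0.0116
finger_force: 30.0
```

```bash
python3 st.py
```

```text
15.475 [ 0.5077546  -0.11802874  0.1001578 ] [-1.79572077e+02 -3.41470949e-02  9.63803059e+01] F [-10.17  -0.49   3.11] M [-0.25   1.744 -0.029] 30.000458657741547 0.011631433816637475
to seat, tool mm [0.77338378 1.44141597 0.14749507]
```

Request:
{"method": "arm_command", "body": {"plan": [{"grip":1,"slide":[0,0,-0.001],"spin":0},{"grip":1,"slide":[0,0,0],"spin":0}]}}

```text
time: 15.72
tool_pos: [0.5078, -0.118, 0.1002]
ee_rot: [-3.134, -0.001, 1.682]
wrist_force: [-9.0, -0.8, 2.0]
width: 0.0118
finger_force: 30.0
```

```bash
python3 st.py
```

```text
15.725 [ 0.50776646 -0.11801588  0.10017022] [-1.79563296e+02 -3.85617997e-02  9.63829611e+01] F [-8.99 -0.81  1.99] M [-0.283  1.652 -0.036] 30.000101029872894 0.011785581733917493
to seat, tool mm [0.76183644 1.42835256 0.15985426]
```

Request:
{"method": "arm_command", "body": {"plan": [{"grip":1,"slide":[0,0.001,-0.0005],"spin":0},{"grip":1,"slide":[0,0.001,0],"spin":0},{"grip":1,"slide":[0,0.001,-0.0005],"spin":0},{"grip":1,"slide":[0,0.001,0],"spin":0},{"grip":1,"slide":[0,0,0],"spin":0},{"grip":1,"slide":[0,0,0],"spin":0}]}}

```text
time: 16.48
tool_pos: [0.5077, -0.118, 0.1002]
ee_rot: [-3.129, -0.001, 1.682]
wrist_force: [-14.2, -1.5, 3.0]
width: 0.0118
finger_force: 30.0
```

```bash
python3 st.py
```

```text
16.475 [ 0.50774686 -0.11801286  0.10018113] [-1.79273643e+02 -5.67591899e-02  9.63699855e+01] F [-14.23  -1.48   3.02] M [-0.436  2.396  0.042] 30.00005543231964 0.011801929214445991
to seat, tool mm [0.75691821 1.44825131 0.16353678]
```

The push is 14.3 N, acting near mid-height of the board, and the yaw moment is about zero. Last look: one montage.

```bash
python3 - <<'E'
from h import *
from bench import snapshot
w=snapshot('wrist')[:,:,::-1]; s=snapshot('scene')[:,:,::-1]
a=cv2.resize(w[30:330,230:430],(400,600),interpolation=cv2.INTER_CUBIC); b=cv2.resize(s[185:335,150:330],(400,334),interpolation=cv2.INTER_CUBIC); c=cv2.resize(s[210:330,350:480],(288,266))
c=cv2.copyMakeBorder(c,0,0,0,112,0)
cv2.imwrite('pics/m5.png',np.hstack([a,np.vstack([b,c])]))
E
python3 st.py
```

```text
16.575 [ 0.5077413  -0.11800992  0.10018972] [-1.79272195e+02 -5.33613063e-02  9.63722990e+01] F [-14.72  -1.55   2.93] M [-0.428  2.422 -0.015] 29.99998837709427 0.011850991838024955
to seat, tool mm [0.75331984 1.45359682 0.17197263]
```

View pics/m5.png

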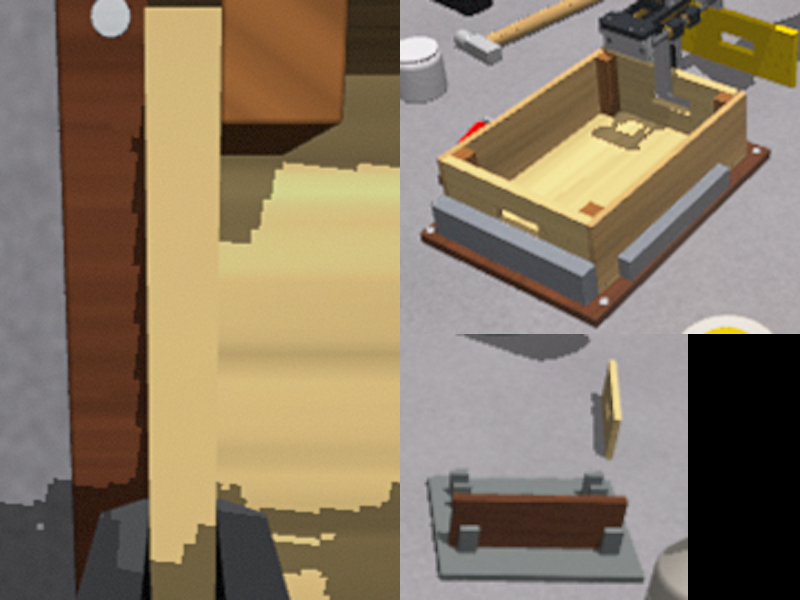

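The montage shows the board's back face against the left post at about (222,60), its end inside the side board, and both ends free. The divider has not moved. I'll check that the push stays steady, then hand in.

Request:
{"method": "arm_command", "body": {"plan": [{"grip":1,"slide":[0,0,0],"spin":0},{"grip":1,"slide":[0,0,0],"spin":0},{"grip":1,"slide":[0,0,0],"spin":0},{"grip":1,"slide":[0,0,0],"spin":0},{"grip":1,"slide":[0,0,0],"spin":0},{"grip":1,"slide":[0,0,0],"spin":0},{"grip":1,"slide":[0,0,0],"spin":0},{"grip":1,"slide":[0,0,0],"spin":0}]}}

```text
time: 17.58
tool_pos: [0.5077, -0.118, 0.1002]
ee_rot: [-3.129, -0.001, 1.682]
wrist_force: [-14.3, -1.6, 2.7]
width: 0.0118
finger_force: 30.0
```

```bash
python3 st.py; python3 -c "
from bench import ticket
print(ticket.close_job())"
```

```text
17.575 [ 0.50773712 -0.11798159  0.10016931] [-1.79271147e+02 -5.70107559e-02  9.63752937e+01] F [-14.3   -1.57   2.68] M [-0.426  2.422  0.005] 30.000017881393433 0.011766156456831975
to seat, tool mm [0.72462997 1.45438833 0.1515455 ]
the job is handed in; nothing more can be done
None
```

The end board is standing in the crate's open end and was still being pressed against the posts with a steady push of about 14.4 N when I handed the job in at 17.6 s; no verdict was returned.

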